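Load a brass blank and run the shuttle home under the marking head

TASK

Lay the brass plate flat in the pin nest of the white shuttle, let go of it, then push the shuttle by its black tab along the channel, under the marking head, until the red-knobbed spring plunger drops into its groove and holds it. Feel for the stop instead of ramming it: the marking unit must not be pushed with more than 15 N, nothing may bear on the head itself, and the other plates, the screwdriver and the carton stay where they are.

Things in the scene. Friction and masses are not known exactly. Their poses are not given: they have to be found in the camera images.
- bed: Grey machine base, fixed. Origin at bench level on the channel's centre line, below the marking head's entry face. y runs along the channel in the push direction (load end, head, stop), x across, away from the column, z up. Base x -65 to 65 mm, y -290 to 220; channel floor z = 25 mm, 83 mm wide between steel rails 12 mm wide and 8 mm high.
- marker: Fixed marking unit (bed's origin and axes): column 60 x 90 mm, 0.4 m tall, centre x -165, y 55 mm; head; and past the head a blue stop block clamped where an earlier job left it, which is not given: plunger axis somewhere in y = 127 to 153 mm, rubber buffer face 32.5 mm farther. The buffer is a 3 N/mm spring; after about 4 mm the stop is hard.
- head: Marking head, a white box on a yellow foot plate, fixed over the channel. Origin at its underside, 55 mm past the entry face, on the channel's centre line, 44.5 mm above the bench; axes as the bed. It covers x -90 to 50, y -55 to 55 mm from there and is 140 mm high. A seated plate passes below with 3.5 mm to spare; the tab and a gripper do not fit and need not.
- shuttle: White plastic shuttle, loose in the channel (1.5 mm play each side), 80 x 265 x 10 mm, about 0.4 kg. Origin under the nest's centre; y to its nose (y = 115 mm; tail -150). From the nose back, its top has a 14 mm ramp, a 16 mm land and a groove (30 to 40.5 mm). Latched: nose 34 mm past the plunger's axis, buffer pressed in 1.5 mm (4.5 N), groove's front wall on the plunger.
- nest (a point): Centre of the nest's floor on the shuttle's top, 10 mm above its underside; axes as the shuttle. Black patch among eight round-topped steel pins 5 mm high: per long side two, 31 mm either way in y; per end two, 12 mm either way in x. Opening 84 mm (y) by 44 mm (x); the long sides are free for the fingers 28 mm either way from the middle.
- tab (a point): Middle, half-way up, of the upright black tab at the shuttle's tail: 40 mm wide (x), 10 mm thick (y), 35 mm high on the shuttle's top face, 140 mm behind the nest's centre. Push its rear face or pinch it. Axes as the shuttle.
- plunger (a joint): Lift (m) of the spring plunger with the red knob in the stop block: 0 is down (round tip, 8 mm thick, 4 mm above the channel floor), about 0.006 while it rides on the shuttle's land, at most 0.009. Its spring presses with 2 N down, 3.5 N lifted; running the ramp under it takes some 4 N beyond the sliding friction. Back at 0 when the shuttle is home.
- plate_c (a point): Centre (half-way up) of the brass plate to load: 80 x 40 x 6 mm, 0.16 kg, long side along its x axis, lying flat on the mat.
- plate_al_c (a point): Centre of the bare aluminium plate, same size, lying on the mat; leave alone.
- plate_red_c (a point): Centre of the red plate, same size, lying on the mat; leave alone.
- mat: Black rubber mat on the bench, fixed, 120 (x) by 320 (y) mm, 4 mm thick, on which the plates lie 105 mm apart; origin at the centre of its underside.
- driver: Screwdriver with a red handle, 150 mm long, lying on the bench, along its x axis; leave alone.
- carton: Open cardboard carton of paper slips, 110 x 150 x 60 mm, on the bench; origin at the centre of its underside; leave alone.
There are look-alikes about, which are no part of the job. Of the things that look like the part that bears plate_c, the middle-sized one is meant.

How it is judged:
By the outcome, as a careful person would: the job done as asked, in the order asked, and still so for the second after the job is handed in, with the robot touching nothing.
It also fails if it takes over 64 s, if anything falls off the work surface, if the arm or the gripper's body presses on something with over 40 N, if the wrist force passes 120 N, or if a joint passes its speed limit or range.

ROBOT

A 6-joint arm with a two-finger parallel gripper is mounted at the origin on the work surface. World frame = base frame: x ahead of the robot, y to its left, z up, the work surface at z = 0. Lengths are in m, angles in rad, forces in N, time in s.
With the tool pointing down it reaches from about 0.275 to 0.825 m from the base axis. Payload 4.9 kg.
Tool frame: the origin (TCP) lies midway between the tips of the shut fingers; the grasp point (between the pads) lies 19 mm behind it (bot.grip_depth is the distance from the TCP to the grasp point, in m); y points along the fingers, x is the direction in which the jaws open and shut, and the axes are right-handed (so a half turn about y gives the same grasp; the last joint's range is limited). The gripper opens to 85 mm and grips with 20 to 120 N. Pads are 22 mm wide; open, the fingers measure 114 mm over their backs; the gripper's body (76 mm by 85 mm) begins 54 mm behind the grasp point. The pads swing forward as they close: fully open they stand 13 mm farther back than shut.
Start: joints at [1.038, 0.326, -0.193, 1.052, 0, 1.437], TCP at [0.214, 0.507, 0.231] pointing down, gripper open.
Joint ranges: [-2.65, 2.65], [-0.97, 1.79], [-1.3, 1.35], [-1.93, 2.1], [-1.47, 1.37], [-3.14, 3.14]. Speed limits (rad/s): [2.57, 2.57, 3.14, 3.14, 3.14, 3.14].

INTERFACE

Orientations are given as a unit quaternion [w, x, y, z].
In Python, from cell import bot gives the robot as it stands. Calls block until the motion is done:
- bot.move_pose(position, orientation): joint-space move of the TCP to a pose.
- bot.move_linear(position, speed=0.15, rotation=None, until_force=None): straight line of the TCP; rotation=None keeps the orientation; speed is the mean speed in m/s. With until_force (N) it stops when the force on the tool has changed by that much, and returns True; else False.
- bot.goto_joints(angles): joint-space move.
- bot.set_gripper(opening, grasp_force=None): opening from 0.0 (shut) to 1.0 (fully open); grasp_force is the grip in N (None keeps the last); returns when the fingers have stopped.
- bot.wait(seconds).
- bot.solve_ik(position, orientation): joint angles nearest the present ones, or None.
- bot.camera(name): name is "scene" or "top"; returns the picture (400x640x3 uint8, red, green, blue); there is no depth.
- bot.calibration(name): a dict with "mtx" (3x3 intrinsics, pixels), "extrinsics" (4x4, takes a point from world to camera coordinates). Camera axes: x right, y down, z forward; pixel columns grow to the right and rows downward; lengths in m; the calibration is good to about 2 mm. A picture is of the moment at which its call begins. calibration takes no time and is no camera call.
A pose or a line that the arm cannot do raises bot.PlanningError and nothing moves.
- bot.close_job(): hands the job in, once; it reports no verdict.
Trained networks look in the newest picture that a camera, given by its name, has taken for a name from the list of things; names that differ only in an ending like _2 or _b are one class to them, and where a whole thing is asked for, a point or a joint stands for the part that bears it (a point fixed in the world has none). Each returns a list of dicts, best first, with "confidence" (0 to 1); they miss things now and then, are a little off and sometimes report something else, mostly with a low value. They report only what shows in the picture. A call takes as long as a camera call. They do not tell look-alikes from the thing itself.
- bot.search_frame(camera, thing): "bbox" ([left, top, width, height] in pixels, round what is visible of it).
Readings, each from a call of its own:
- bot.read_clock(): time.
- bot.read_joint_positions(): joint angles.
- bot.read_joint_vel(): joint speeds.
- bot.read_joint_efforts(): joint torques, N m.
- bot.read_position(): TCP position.
- bot.read_tool_rot(): TCP orientation.
- bot.read_ft_force(): force on the tool from outside, world axes, zero at the start.
- bot.read_moment(): the same for the moment, N m.
- bot.read_gripper_width(): opening from 0.0 (shut) to 1.0 (fully open).
Only numpy, scipy, OpenCV 4.12 (cv2) and the standard library are available. Lean on these libraries where they do the work, as an engineer would, in place of code of your own. Each camera call takes 0.05 s, during which the arm holds its last target.

## Working session

There is one attempt and no reset: what is moved stays moved. The work goes in short steps, each a Python script; the robot and the scene stay as the last script left them, time stands still between calls to the robot, and variables do not carry over. Pictures are saved under pics/ and viewed, and the job is handed in when it is done.

```bash
ls; mkdir -p pics; python3 - <<'E'
from cell import bot
import cv2
for n in ("scene","top"):
    im=bot.camera(n); cv2.imwrite(f"pics/{n}0.png",im[:,:,::-1])
    c=bot.calibration(n); print(n,c["mtx"].round(1).tolist(),c["extrinsics"].round(4).tolist())
    for t in ("shuttle","nest","tab","plate_c","plate_al_c","head","mat","driver","carton","plunger","bed"):
        print(t,[(r["bbox"],round(r["confidence"],2)) for r in bot.search_frame(n,t)])
print(bot.read_clock(),bot.read_tool_rot(),bot.read_ft_force())
E
```

```text
pics
scene [[483.7, 0.0, 325.3], [0.0, 483.7, 206.1], [0.0, 0.0, 1.0]] [[-0.7285, 0.685, -0.0088, 0.3442], [0.5517, 0.579, -0.6003, -0.2074], [-0.4061, -0.4422, -0.7997, 1.4072], [0.0, 0.0, 0.0, 1.0]]
shuttle [([255.1, 224.8, 100.4, 91.6], 0.58)]
nest [([258.1, 224.7, 97.6, 96.7], 0.87)]
tab [([256.2, 225.0, 99.9, 94.8], 0.89)]
plate_c [([349.2, 230.0, 32.3, 24.3], 0.95), ([440.2, 275.8, 35.4, 44.5], 0.95), ([302.8, 190.0, 124.5, 109.1], 0.65), ([405.8, 218.2, 17.2, 17.4], 0.48)]
plate_al_c [([319.5, 203.2, 31.9, 26.3], 0.77), ([389.7, 327.1, 39.7, 66.8], 0.45)]
head [([198.1, 159.9, 86.2, 94.3], 0.58)]
mat [([305.6, 194.6, 122.3, 104.1], 0.64)]
driver [([388.2, 327.9, 43.3, 63.2], 0.95)]
carton [([228.6, 103.8, 65.4, 55.5], 0.61)]
plunger [([124.2, 136.6, 160.9, 152.3], 0.53)]
bed [([156.3, 217.3, 217.8, 124.7], 0.59)]
top [[378.7, 0.0, 316.1], [0.0, 378.7, 198.7], [0.0, 0.0, 1.0]] [[0.0058, -0.9992, 0.0391, -0.0171], [-0.9975, -0.0086, -0.0701, 0.4639], [0.0704, -0.0386, -0.9968, 0.8719], [0.0, 0.0, 0.0, 1.0]]
shuttle [([227.4, 119.3, 113.1, 36.9], 0.59)]
nest [([227.4, 118.0, 114.1, 38.1], 0.68)]
tab [([224.8, 120.0, 115.4, 37.9], 0.92)]
plate_c [([143.9, 203.0, 37.7, 53.0], 0.77), ([264.0, 195.8, 14.9, 34.5], 0.72), ([233.8, 249.0, 18.8, 26.6], 0.68)]
plate_al_c [([301.9, 196.0, 20.5, 34.8], 0.67), ([225.7, 119.7, 113.7, 36.3], 0.38)]
head [([340.9, 59.1, 57.0, 100.4], 0.7)]
mat [([264.2, 190.3, 16.7, 41.1], 0.65), ([201.8, 186.9, 134.7, 53.0], 0.6)]
driver []
carton [([423.3, 193.2, 89.4, 74.4], 0.8)]
plunger []
bed [([214.2, 48.2, 217.1, 126.6], 0.79)]
1.2 [ 0.58913957 -0.58912175 -0.39106094  0.39105176] [ 0.50247432  0.04727476 -0.79183324]
```

```bash
python3 - <<'E'
import cv2
a=cv2.imread("pics/top0.png"); s=cv2.imread("pics/scene0.png")
cv2.imwrite("pics/t1.png",cv2.resize(a[40:280,120:440],None,fx=2.5,fy=2.5,interpolation=cv2.INTER_CUBIC))
cv2.imwrite("pics/s1.png",cv2.resize(s[100:400,120:500],None,fx=2,fy=2,interpolation=cv2.INTER_CUBIC))
E
```

```text
(no output)
```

View pics/t1.png

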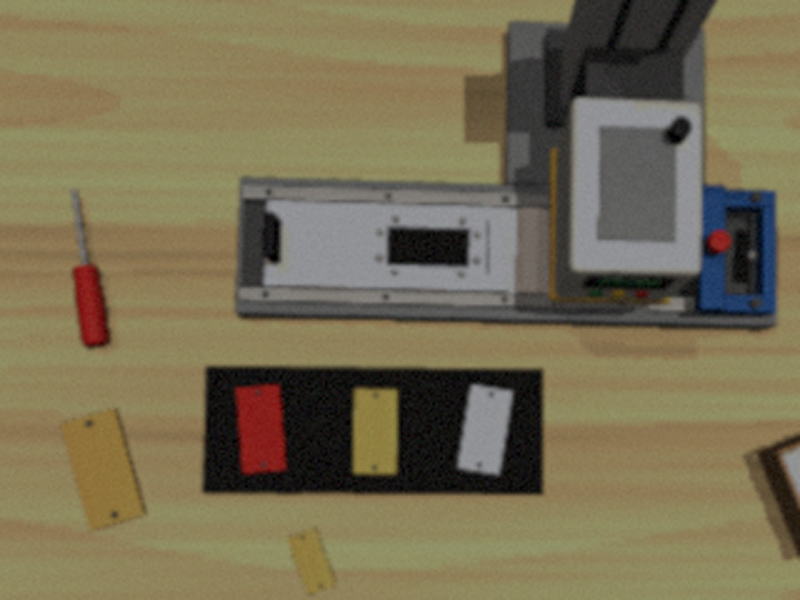

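View pics/s1.png

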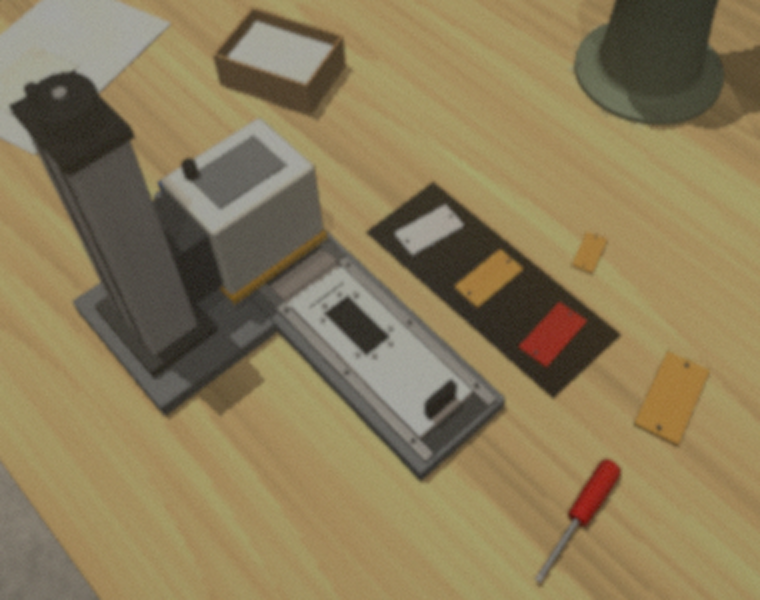

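View pics/top0.png

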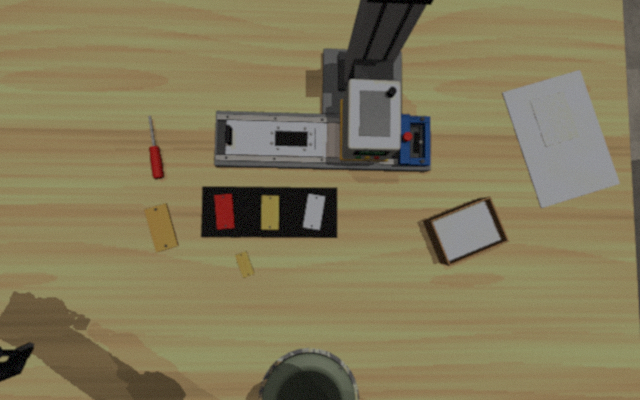

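The top view shows the brass plate in the middle of the mat, around (270,212), with red to its left and aluminium to its right. The larger and smaller brass plates lie off the mat. The nest patch is at about (291,139), the tab at (228,135), the head at (372,118) and the red knob at (408,136). Next I measure these precisely.

```bash
cat > h.py <<'E'
from cell import bot
import cv2, numpy as np
from scipy.spatial.transform import Rotation as R
def avg(n,k=6): return np.mean([bot.camera(n).astype(float) for _ in range(k)],0)
def back(n,px,z):
    c=bot.calibration(n); K=c["mtx"];E=c["extrinsics"];Rm=E[:3,:3];t=E[:3,3]
    px=np.atleast_2d(px); d=(np.linalg.inv(K)@np.c_[px,np.ones(len(px))].T).T@Rm; o=-Rm.T@t
    return o+d*((z-o[2])/d[:,2])[:,None]
def proj(n,P):
    c=bot.calibration(n); q=(c["extrinsics"]@np.append(P,1))[:3]; q=c["mtx"]@q; return q[:2]/q[2]
def rect(n,mask,z,roi,s=6):
    """mask: float score image (>0 inside); largest blob in roi -> world minAreaRect at height z"""
    x0,y0,x1,y1=roi; m=cv2.resize(mask[y0:y1,x0:x1].astype(np.float32),None,fx=s,fy=s,interpolation=cv2.INTER_CUBIC)
    cs,_=cv2.findContours((m>0).astype(np.uint8),cv2.RETR_EXTERNAL,cv2.CHAIN_APPROX_NONE)
    c=max(cs,key=cv2.contourArea)[:,0,:].astype(float); px=(c+.5)/s-.5+[x0,y0]
    W=back(n,px,z)[:,:2]
    (cx,cy),(w,h),a=cv2.minAreaRect((W*1000).astype(np.float32))
    M=cv2.moments((W*1000).astype(np.float32).reshape(-1,1,2)); cen=np.array([M['m10'],M['m01']])/M['m00']
    return np.round([cx,cy,w,h,a,cen[0],cen[1]],2), px
E
python3 - <<'E'
from h import *
ims={n:avg(n) for n in("top","scene")}
np.savez("im0.npz",**ims)
for n,rp,rn in(("top",(256,190,285,235),(268,126,314,152)),("scene",(340,222,388,260),(275,240,325,285))):
    im=ims[n]
    for nm,r in(("plate",rp),("nest",rn)):
        x0,y0,x1,y1=r; c=im[(y0+y1)//2,(x0+x1)//2]; print(n,nm,c.round())
    g=im[:,:,0]
    print("plate",rect(n,g-(im[(rp[1]+rp[3])//2,(rp[0]+rp[2])//2,0]+25)/2,.010,rp)[0])
    print("nest",rect(n,95-g,.035,rn)[0])
print(bot.read_clock())
E
```

```text
top plate [144. 127.  65.]
top nest [18. 17. 18.]
plate [4.3246e+02 9.5040e+01 8.0930e+01 4.1620e+01 3.0000e-01 4.3228e+02
 9.4930e+01]
nest [602.89  46.4   75.57  35.93  89.09 602.79  46.46]
scene plate [162. 123.  62.]
scene nest [51. 48. 41.]
plate [430.61  93.86  42.9   83.26  89.64 430.63  93.92]
nest [600.69  44.73  74.12  34.34  89.13 600.93  44.69]
1.8
```

```bash
cat >> h.py <<'E'
def q(a):
    """tool down, jaw direction at world yaw a (deg)"""
    a=np.radians(a); X=np.array([np.cos(a),np.sin(a),0]);Y=np.array([0,0,-1.]);
    o=R.from_matrix(np.c_[X,Y,np.cross(X,Y)]).as_quat(); return np.r_[o[3],o[:3]]
E
python3 - <<'E'
from h import *
print(R.from_quat(np.roll(bot.read_tool_rot(),-1)).as_matrix().round(3).tolist())
for a in(90.3,-89.7): print(a,[np.round(bot.solve_ik([.4315,.0944,z],q(a)),2).tolist() for z in(.1,.01)])
for a in(-.9,179.1): print(a,[np.round(bot.solve_ik([.6018,.0456,z],q(a)),2).tolist() for z in(.15,.04)])
for a in(-.9,179.1):
  for y in (.21,.12): print(a,y,np.round(bot.solve_ik([.6018,y,.05],q(a)),2).tolist())
print(bot.read_clock())
E
```

```text
[[0.388, -0.0, -0.922], [0.922, -0.0, 0.388], [-0.0, -1.0, 0.0]]
90.3 [[0.05, 0.28, -0.65, 0.65, 0.0, 0.04], [0.05, 0.43, -0.74, 0.41, 0.0, 0.04]]
-89.7 [[0.05, 0.28, -0.65, 0.65, 0.0, -3.1], [0.05, 0.43, -0.74, 0.41, 0.0, -3.1]]
-0.9 [[-0.05, 0.49, -0.17, 0.92, 0.0, 1.54], [-0.05, 0.61, -0.28, 0.69, 0.0, 1.54]]
179.1 [[-0.05, 0.49, -0.17, 0.92, 0.0, -1.6], [-0.05, 0.61, -0.28, 0.69, 0.0, -1.6]]
-0.9 0.21 [0.22, 0.65, -0.17, 0.76, 0.0, 1.81]
-0.9 0.12 [0.08, 0.61, -0.24, 0.72, 0.0, 1.66]
179.1 0.21 [0.22, 0.65, -0.17, 0.76, 0.0, -1.34]
179.1 0.12 [0.08, 0.61, -0.24, 0.72, 0.0, -1.48]
1.8
```

```bash
python3 - <<'E'
from h import *
bot.set_gripper(0.66,20)
Q=q(90.3)
bot.move_pose([.4315,.0944,.12],Q)
bot.move_linear([.4315,.0944,.045],speed=.12)
f0=bot.read_ft_force()
hit=bot.move_linear([.4315,.0944,-.012],speed=.025,until_force=3)
print(hit,bot.read_position(),bot.read_ft_force()-f0,bot.read_gripper_width(),bot.read_clock())
im=bot.camera("scene");cv2.imwrite("pics/s2.png",cv2.resize(im[150:330,280:480],None,fx=3.5,fy=3.5)[:600,:,::-1])
im=bot.camera("top");cv2.imwrite("pics/t2.png",cv2.resize(im[150:280,180:360],None,fx=4,fy=4)[:,:,::-1])
E
```

```text
True [ 4.31442696e-01  9.43825616e-02 -2.86393836e-04] [-1.78279646  1.40316495  7.25775896] 0.6606802607842854 6.35
```

View pics/s2.png

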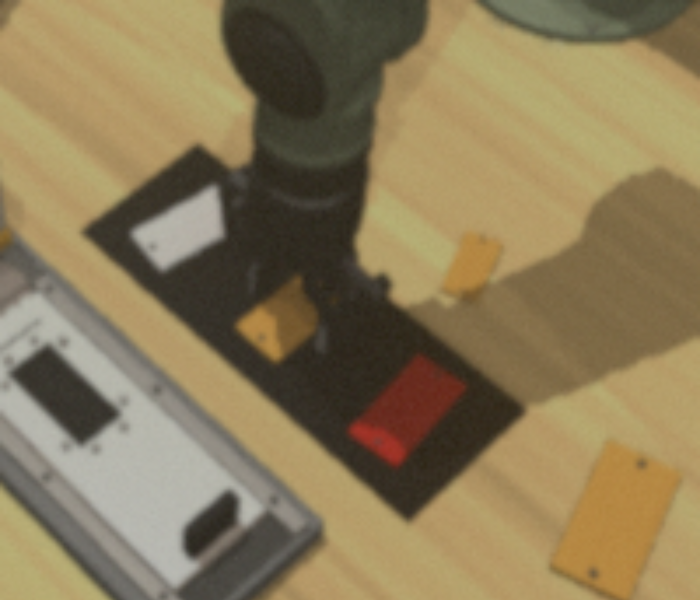

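```bash
python3 - <<'E'
from h import *
p=[.4315,.0944,.0040]
bot.move_linear(p,speed=.02)
f0=bot.read_ft_force()
bot.set_gripper(0.3,40)
print(bot.read_position(),bot.read_ft_force()-f0,bot.read_gripper_width())
bot.move_linear([.4315,.0944,.14],speed=.12)
print(bot.read_gripper_width(),bot.read_ft_force()-f0)
# hover over nest
bot.move_pose([.6018,.0456,.16],q(-.9))
bot.move_linear([.6018,.0456,.075],speed=.12)
print(bot.read_position(),bot.read_gripper_width(),bot.read_clock())
ims={n:avg(n,4) for n in("top","scene")}; np.savez("im3.npz",**ims)
cv2.imwrite("pics/s3.png",cv2.resize(ims["scene"][200:330,220:400].astype(np.uint8),None,fx=4,fy=4)[:,:,::-1])
cv2.imwrite("pics/t3.png",cv2.resize(ims["top"][80:220,200:380].astype(np.uint8),None,fx=4,fy=4)[:,:,::-1])
E
```

```text
[0.43141007 0.09433013 0.00420924] [-1.56588114 -0.32679745  5.11042591] 0.4532124045910743
0.44811227409871623 [-0.17894172 -0.5481975  -1.49729647]
[0.60238228 0.04560949 0.07571208] 0.4494283480621563 10.6333
```

View pics/s3.png

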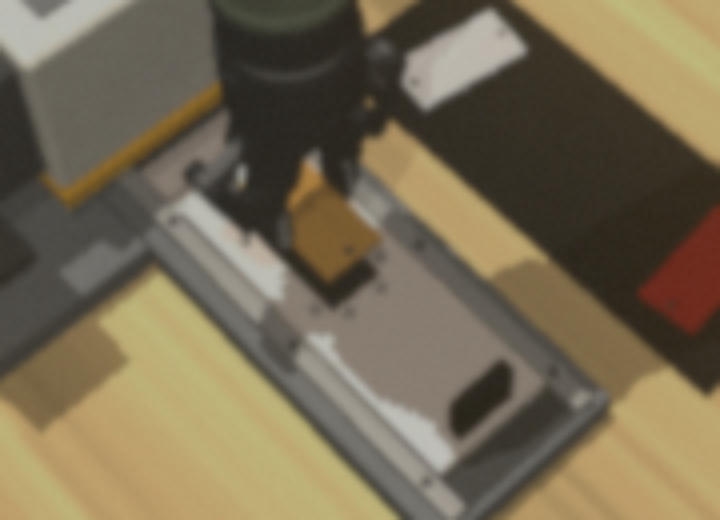

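View pics/t3.png

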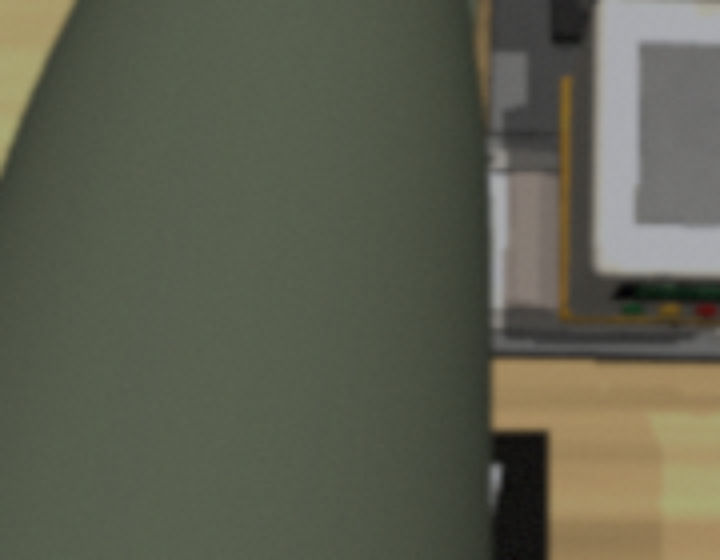

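```bash
python3 - <<'E'
from h import *
im=np.load("im3.npz")["scene"]; s=9; x0,y0,x1,y1=278,232,330,284
v=cv2.resize(im[y0:y1,x0:x1].astype(np.float32),None,fx=s*1.15,fy=s*1.15,interpolation=cv2.INTER_CUBIC); s*=1.15
v=np.clip(v*1.3,0,255).astype(np.uint8)[:,:,::-1].copy()
t=np.radians(-.9); X=np.array([np.cos(t),np.sin(t),0]);Y=np.array([-np.sin(t),np.cos(t),0])
def outl(c,w,h,col,z):
    pts=[]
    for a,b in((-1,-1),(1,-1),(1,1),(-1,1)):
        P=np.array([c[0],c[1],0])+X*a*w/2+Y*b*h/2; P[2]=z
        pts.append((proj("scene",P)-[x0,y0]+.5)*s)
    cv2.polylines(v,[np.int32(np.round(pts))],True,col,1)
    print(np.round(np.array(pts)/s+[x0,y0]-.5,1).tolist())
outl((.6024,.0456),.04,.08,(0,255,0),.0815)
outl((.6024,.0456),.04,.08,(255,255,0),.0755)
outl((.6008,.0447),.0345,.0742,(255,0,255),.035)
cv2.imwrite("pics/z3.png",v); print(bot.read_position(),bot.read_clock())
E
```

```text
[[291.8, 235.9], [278.2, 246.0], [301.4, 269.0], [315.1, 258.2]]
[[292.0, 237.4], [278.4, 247.5], [301.5, 270.4], [315.2, 259.6]]
[[293.3, 247.6], [281.9, 256.2], [302.7, 277.0], [314.2, 267.9]]
[0.60200825 0.0456008  0.07535163] 11.0333
```

View pics/z3.png

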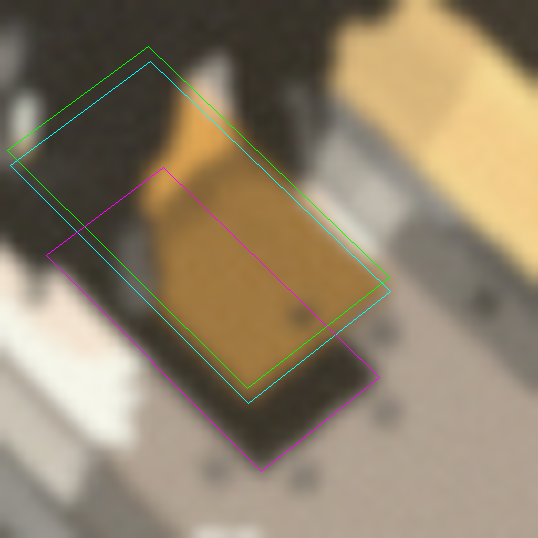

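```bash
python3 - <<'E'
from h import *
im=np.load("im3.npz")["scene"]
t=np.radians(-.9); X=np.array([np.cos(t),np.sin(t),0]);Y=np.array([-np.sin(t),np.cos(t),0])
C=np.array([.6020,.0456,0]); 
ch=(im[:,:,0]-im[:,:,2]).astype(np.float32)
def edge(pts,n,z,name):
    # offset along world dir n (mm) of 50% crossing
    d=np.arange(-8,8.01,.25); prof=[]
    for P in pts:
        uv=np.array([proj("scene",P+n*k/1000+[0,0,z]) for k in d],np.float32)
        prof.append(cv2.remap(ch,uv[:,0].copy(),uv[:,1].copy(),cv2.INTER_CUBIC).ravel())
    p=np.mean(prof,0); a,b=p[:6].mean(),p[-6:].mean(); h=(a+b)/2
    i=np.where((p[:-1]-h)*(p[1:]-h)<=0)[0]; print(name,a.round(),b.round(),d[i])
zb=.0754;zt=.0814
for zz,l in((zb,"bottom"),(zt,"top")):
    edge([C+Y*.04+X*k for k in np.linspace(-.012,.012,9)],Y,zz,"tail "+l)
    edge([C-X*.02+Y*k for k in np.linspace(.018,.034,7)],-X,zz,"-x side "+l)
    edge([C+X*.02+Y*k for k in np.linspace(.018,.034,7)],X,zz,"+x side "+l)
E
```

```text
tail bottom 66.0 14.0 [0.]
-x side bottom 73.0 13.0 [0.5]
+x side bottom 73.0 13.0 [-0.25]
tail top 68.0 15.0 [2.5]
-x side top 74.0 14.0 [-2.]Traceback (most recent call last):
  File "<stdin>", line 18, in <module>
  File "<stdin>", line 10, in edge
  File "h.py", line 10, in proj
    c=bot.calibration(n); q=(c["extrinsics"]@np.append(P,1))[:3]; q=c["mtx"]@q; return q[:2]/q[2]
ValueError: time passes only in moves, steps and waits
```

```bash
sed -i 's/^def proj(n,P):/CAL={}\ndef proj(n,P):/; s/    c=bot.calibration(n); q=(c\["ext/    c=CAL.setdefault(n,None) or CAL.__setitem__(n,bot.calibration(n)) or CAL[n]; q=(c["ext/' h.py
python3 - <<'E'
from h import *
f0=bot.read_ft_force()
bot.move_linear([.6018,.0456,.0425],speed=.06)
print(bot.read_position(),bot.read_ft_force()-f0,bot.read_clock())
im=avg("scene",6); np.savez("im4.npz",scene=im)
s=10;x0,y0,x1,y1=278,232,330,286
v=cv2.resize(im[y0:y1,x0:x1].astype(np.float32),None,fx=s,fy=s,interpolation=cv2.INTER_CUBIC)
v=np.clip(v*1.4,0,255).astype(np.uint8)[:,:,::-1].copy()
t=np.radians(-.9); X=np.array([np.cos(t),np.sin(t),0]);Y=np.array([-np.sin(t),np.cos(t),0])
p=bot.read_position()
def pt(c,a,b,z): return (proj("scene",np.array([c[0],c[1],0])+X*a/1000+Y*b/1000+[0,0,z])-[x0,y0]+.5)*s
def outl(c,w,h,col,z): cv2.polylines(v,[np.int32([pt(c,a*w/2,b*h/2,z) for a,b in((-1,-1),(1,-1),(1,1),(-1,1))])],True,col,1)
outl(p,40,80,(0,255,0),p[2]+.0058); outl(p,40,80,(255,255,0),p[2]-.0002)
n=(.6008,.0447)
for a,b in((12,44),(-12,44),(24,31),(-24,31)):
    for z,c in((.035,(255,0,255)),(.040,(0,0,255))): cv2.circle(v,tuple(np.int32(pt(n,a,b,z))),4,c,1)
cv2.imwrite("pics/z4.png",v)
E
```

```text
[0.60180891 0.04561149 0.0423153 ] [ 0.35220758  0.44390224 -0.41467002] 11.725
```

View pics/z4.png

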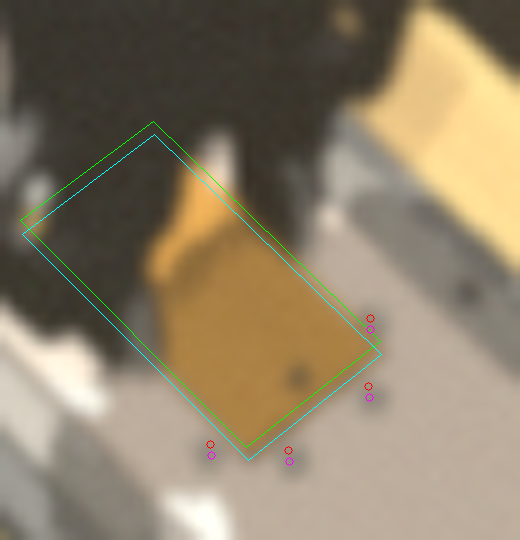

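```bash
cat > e.py <<'E'
from h import *
def run(im,C,zb,a0=-.9,ylo=.018,yhi=.034):
    t=np.radians(a0); X=np.array([np.cos(t),np.sin(t),0]);Y=np.array([-np.sin(t),np.cos(t),0]); C=np.array([C[0],C[1],0])
    d=np.arange(-8,8.01,.25)
    for cn,ch in(("r-b",im[:,:,0]-im[:,:,2]),("b",im[:,:,2]),("hue",(im[:,:,0]-im[:,:,2])/im.sum(2)*300)):
        for nm,pts,n in(("tail",[C+Y*.04+X*k for k in np.linspace(-.007,.007,9)],Y),
            ("-x",[C-X*.02+Y*k for k in np.linspace(ylo,yhi,7)],-X),("+x",[C+X*.02+Y*k for k in np.linspace(ylo,yhi,7)],X)):
            for z,l in((zb,"bot"),(zb+.006,"top")):
                pr=[]
                for P in pts:
                    uv=np.array([proj("scene",P+n*k/1000+[0,0,z]) for k in d],np.float32)
                    pr.append(cv2.remap(ch.astype(np.float32),uv[:,0].copy(),uv[:,1].copy(),cv2.INTER_CUBIC).ravel())
                p=np.mean(pr,0)
                g=np.gradient(p); print(cn,nm,l,"steepest",d[np.argmax(abs(g))],"prof",p[::6].round().astype(int).tolist() if l=="bot" else "")
E
python3 -c "
from e import *
run(np.load('im4.npz')['scene'],(.6018,.0456),.0421)"
```

```text
r-b tail bot steepest -1.25 prof [61, 64, 67, 65, 56, 41, 30, 25, 23, 22, 22]
r-b tail top steepest 1.75 prof 
r-b -x bot steepest 1.25 prof [73, 74, 74, 73, 70, 62, 48, 33, 24, 21, 21]
r-b -x top steepest -1.0 prof 
r-b +x bot steepest -1.0 prof [74, 74, 74, 70, 58, 42, 29, 23, 21, 20, 21]
r-b +x top steepest 0.5 prof 
b tail bot steepest 0.25 prof [49, 49, 49, 51, 57, 71, 88, 101, 108, 110, 110]
b tail top steepest 2.5 prof 
b -x bot steepest 1.25 prof [49, 49, 49, 50, 53, 61, 75, 89, 99, 104, 108]
b -x top steepest -1.0 prof 
b +x bot steepest -0.5 prof [50, 50, 50, 52, 62, 78, 94, 103, 105, 105, 106]
b +x top steepest 1.5 prof 
hue tail bot steepest -1.25 prof [74, 77, 79, 76, 64, 45, 29, 22, 19, 18, 18]
hue tail top steepest 1.75 prof 
hue -x bot steepest 1.25 prof [83, 84, 84, 82, 78, 66, 48, 31, 21, 18, 18]
hue -x top steepest -1.75 prof 
hue +x bot steepest -1.0 prof [83, 83, 84, 78, 63, 42, 26, 20, 18, 18, 18]
hue +x top steepest 0.5 prof
```

```bash
python3 - <<'E'
from h import *
bot.move_linear([.6008,.0450,.0425],speed=.03)
f0=bot.read_ft_force()
hit=bot.move_linear([.6008,.0450,.0325],speed=.012,until_force=2.5)
print(hit,bot.read_position(),bot.read_ft_force()-f0,bot.read_moment(),bot.read_clock())
E
```

```text
True [0.60069711 0.04499298 0.03523389] [ 0.40354569 -0.02880818  5.42411202] [ 0.00333216 -0.06400954  0.00238924] 12.8833
```

```bash
python3 - <<'E'
from h import *
bot.set_gripper(0.64)
print(bot.read_position(),bot.read_ft_force())
bot.move_linear([.6008,.0450,.15],speed=.12)
bot.set_gripper(0.0,20)
bot.move_pose([.601,.255,.15],q(-.9))
ims={n:avg(n,4) for n in("top","scene")}; np.savez("im5.npz",**ims)
for n,(x0,y0,x1,y1) in(("scene",(250,215,350,290)),("top",(230,90,330,165))):
    cv2.imwrite(f"pics/{n}5.png",cv2.resize(ims[n][y0:y1,x0:x1].astype(np.uint8),None,fx=7,fy=7,interpolation=cv2.INTER_CUBIC)[:,:,::-1])
print(bot.read_clock(),bot.read_gripper_width())
E
```

```text
[0.59941502 0.04509917 0.03406698] [ 0.36787924  0.4772369  -0.50956397]
16.1167 -0.0031210194471412876
```

View pics/scene5.png

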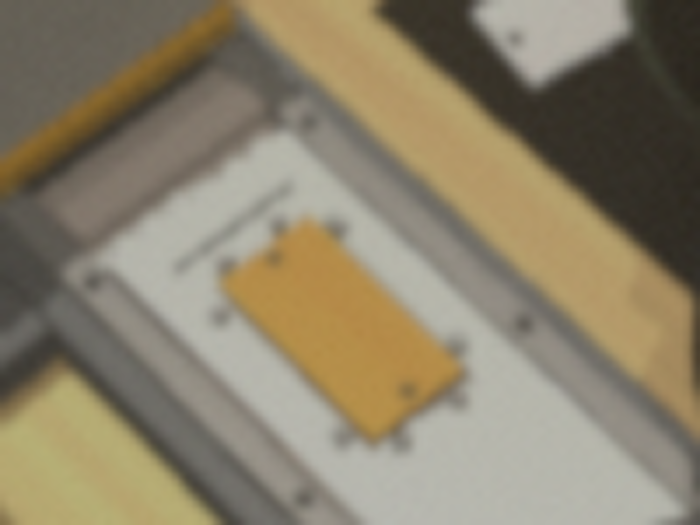

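View pics/top5.png

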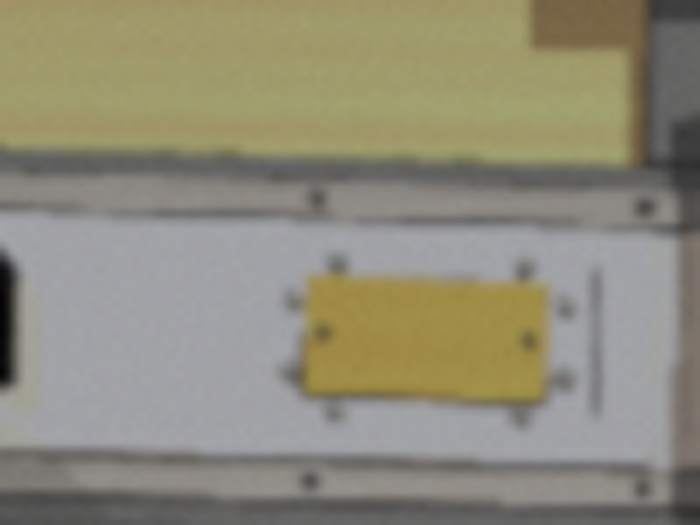

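```bash
python3 - <<'E'
from h import *
print(back("top",[341,135],.0445), back("top",[228,135.5],.07))
bot.move_pose([.6034,.230,.06],q(-.9))
bot.move_linear([.6034,.230,.048],speed=.05)
f0=bot.read_ft_force()
hit=bot.move_linear([.6028,.190,.048],speed=.03,until_force=1.5)
p=bot.read_position(); print(hit,p,bot.read_ft_force()-f0,bot.read_clock())
np.save("f0.npy",f0); np.save("p0.npy",p)
E
```

```text
[[ 0.60987465 -0.06928881  0.0445    ]] [[0.59873262 0.18402557 0.07      ]]
True [0.60253773 0.19986357 0.04752566] [-1.09960944 -0.40242436  1.06593161] 17.9083
```

```bash
python3 - <<'E'
from h import *
f0=np.load("f0.npy"); 
def X(y): return .6027-.0157*(.200-y)
bot.wait(.1); print(bot.read_ft_force()-f0)
for y in(.18,.14,.10):
    h=bot.move_linear([X(y),y,.048],speed=.05,until_force=8)
    print(h,bot.read_position().round(4),(bot.read_ft_force()-f0).round(2),bot.read_clock())
    if h: break
im=bot.camera("scene"); cv2.imwrite("pics/s6.png",cv2.resize(im[120:340,160:400],None,fx=2.6,fy=2.6)[:,:,::-1])
E
```

```text
[-0.12193101 -0.84278634  0.15621914]
False [0.6026 0.1792 0.0482] [-0.21  0.19  1.07] 18.5667
False [0.6017 0.1392 0.0479] [0.14 0.9  1.14] 19.5167
False [0.6014 0.0995 0.0482] [-0.54  0.73  1.15] 20.4667
```

View pics/s6.png

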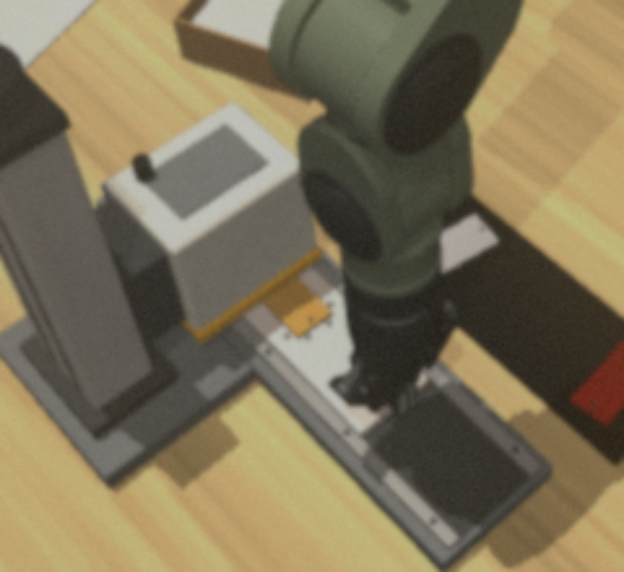

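```bash
python3 - <<'E'
from h import *
f0=np.load("f0.npy"); 
def X(y): return .6027-.0157*(.200-y)
y=.072
bot.move_linear([X(y),y,.048],speed=.04,until_force=8)
top=False
while y>.005:
    y-=.002
    h=bot.move_linear([X(y),y,.048],speed=.012,until_force=7)
    f=bot.read_ft_force()-f0; p=bot.read_position()
    print(h,round(y,4),p.round(4)[:2],f.round(1),bot.read_clock())
    if f[1]>6 or h or bot.read_clock()>42: break
E
```

```text
False 0.07 [0.6006 0.0703] [-0.7  3.4  3. ] 21.6833
False 0.068 [0.6005 0.068 ] [0.6 4.  1.4] 22.0
False 0.066 [0.6006 0.0657] [-0.3  3.9  2.5] 22.3167
False 0.064 [0.6005 0.0637] [-1.2  2.9  1.2] 22.6333
False 0.062 [0.6005 0.0617] [-1.1  2.6  1.7] 22.95
False 0.06 [0.6005 0.0598] [0.3 3.3 1.4] 23.2667
False 0.058 [0.6004 0.0577] [-0.5  1.9  0.9] 23.5833
False 0.056 [0.6004 0.0564] [0.  4.9 0.8] 23.9
False 0.054 [0.6004 0.0548] [-1.4  6.6  0.6] 24.2167
```

```bash
python3 - <<'E'
from h import *
im=avg("top",4); a=np.load("im0.npz")["top"]; np.savez("im7.npz",top=im)
o=lambda m:cv2.resize(m[100:185,330:440].astype(np.float32),None,fx=7,fy=3.5*2,interpolation=cv2.INTER_CUBIC)
v=np.clip(o(im),0,255).astype(np.uint8); cv2.imwrite("pics/t7.png",v[:,:,::-1])
for m in(a,im):
    r=(m[:,:,0]-m[:,:,1:].max(2))[120:150,398:420]; r=np.where(r>15,r,0); ys,xs=np.mgrid[120:150,398:420]
    c=np.array([(xs*r).sum(),(ys*r).sum()])/r.sum(); print(c,r.sum(),[(back("top",c,z)[0,1]+.0693).round(4) for z in(.05,.07,.09,.11)])
print("base end",[back("top",[x,135],.0)[0,1]+.0693 for x in(430,431)], (bot.read_ft_force()-np.load("f0.npy")).round(1))
E
```

```text
[407.4818888  136.06047276] 5986.166666666667 [np.float64(-0.1533), np.float64(-0.1476), np.float64(-0.1419), np.float64(-0.1362)]
[407.5874101  135.98312326] 7021.5 [np.float64(-0.1535), np.float64(-0.1478), np.float64(-0.1421), np.float64(-0.1364)]
base end [np.float64(-0.22326456983057782), np.float64(-0.22574441208163284)] [0.2 6.4 1. ]
```

View pics/t7.png

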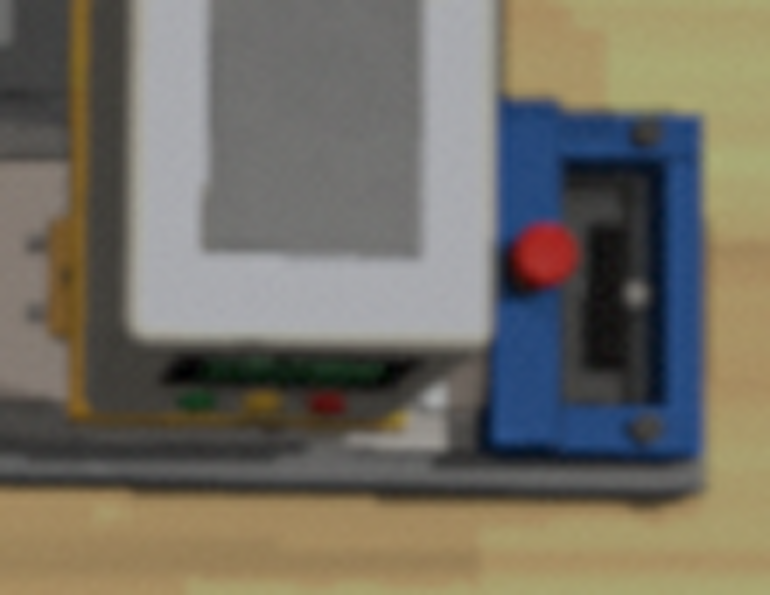

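```bash
python3 - <<'E'
from h import *
f0=np.load("f0.npy"); 
def X(y): return .6027-.0157*(.200-y)
y=.0545
while y>.025:
    y-=.002
    h=bot.move_linear([X(y),y,.048],speed=.012,until_force=6)
    f=bot.read_ft_force()-f0; p=bot.read_position()
    print(h,round(y,4),p.round(4)[:2],f.round(1),bot.read_clock())
    if f[1]>9 or h or bot.read_clock()>42: break
E
```

```text
False 0.0525 [0.6003 0.0534] [-0.7  6.9  1. ] 24.6917
False 0.0505 [0.6003 0.0515] [-0.8  6.5  0.8] 25.0083
False 0.0485 [0.6002 0.0497] [-0.9  7.7  1.2] 25.325
False 0.0465 [0.6002 0.0478] [-0.8  7.   1. ] 25.6417
False 0.0445 [0.6002 0.0456] [-1.   6.2  2.2] 25.9583
False 0.0425 [0.6001 0.0431] [-0.8  5.   0.7] 26.275
False 0.0405 [0.6001 0.0412] [-0.3  6.  -0.1] 26.5917
False 0.0385 [0.6001 0.0391] [-0.5  5.6  1.2] 26.9083
False 0.0365 [0.6    0.0372] [-1.   5.6  0.9] 27.225
False 0.0345 [0.6    0.0352] [-0.4  5.7  1.2] 27.5417
False 0.0325 [0.6    0.0332] [0.2 5.9 1.5] 27.8583
False 0.0305 [0.5999 0.0312] [0.2 5.4 0.2] 28.175
False 0.0285 [0.5999 0.0291] [0.2 5.7 0. ] 28.4917
False 0.0265 [0.5999 0.0263] [-0.9  3.2  0.5] 28.8083
False 0.0245 [0.5999 0.0246] [0.5 4.6 0.1] 29.125
```

```bash
python3 - <<'E'
from h import *
f0=np.load("f0.npy"); 
def X(y): return .6027-.0157*(.200-y)
y=.0245
while y>.018:
    y-=.0006
    h=bot.move_linear([X(y),y,.048],speed=.006,until_force=5)
    bot.wait(.1); f=np.mean([bot.read_ft_force()-f0 for _ in range(5)],0); p=bot.read_position()
    print(h,round(y,4),p.round(4)[:2],f.round(1),bot.read_clock())
    if f[1]>9.3 or h or bot.read_clock()>42: break
E
```

```text
False 0.0239 [0.5999 0.0244] [-0.3  4.7  0.4] 29.475
False 0.0233 [0.5999 0.0243] [-0.5  7.9  1.3] 29.825
False 0.0227 [0.5999 0.024 ] [-0.3  8.2  1.8] 30.175
False 0.0221 [0.5998 0.0238] [0.2 8.7 1.2] 30.525
False 0.0215 [0.5999 0.0235] [-0.4  9.   1. ] 30.875
False 0.0209 [0.5998 0.0232] [-0.9 10.3  1.5] 31.225
```

```bash
python3 - <<'E'
from h import *
f0=np.load("f0.npy"); 
def X(y): return .6027-.0157*(.200-y)
for y in(.0225,.024,.0255,.027,.0285,.031):
    bot.move_linear([X(y),y,.048],speed=.01)
    bot.wait(.05); f=np.mean([bot.read_ft_force()-f0 for _ in range(5)],0); print(y,bot.read_position()[1].round(4),f.round(1),bot.read_clock())
y=.07; bot.move_linear([X(y),y,.048],speed=.08)
bot.move_linear([X(y),y,.16],speed=.15)
bot.move_pose([.45,.25,.25],q(-.9))
ims={n:avg(n,4) for n in("top","scene")}; np.savez("im8.npz",**ims)
for n,(x0,y0,x1,y1),s in(("scene",(160,120,400,340),2.6),("top",(260,90,440,190),4)):
    cv2.imwrite(f"pics/{n}8.png",cv2.resize(ims[n][y0:y1,x0:x1].astype(np.uint8),None,fx=s,fy=s,interpolation=cv2.INTER_CUBIC)[:,:,::-1])
print(bot.read_clock())
for nn in("im0.npz","im7.npz","im8.npz"):
    m=np.load(nn)["top"]
    r=(m[:,:,0]-m[:,:,1:].max(2))[120:150,398:420]; r=np.where(r>25,r,0); ys,xs=np.mgrid[120:150,398:420]
    print(nn,np.array([(xs*r).sum(),(ys*r).sum()])/r.sum(),(r>0).sum())
E
```

```text
0.0225 0.0232 [-0.7  6.7  1.2] 31.5833
0.024 0.0238 [-0.8  3.2  0.5] 31.9333
0.0255 0.0249 [ 0.2 -0.1  0.9] 32.2833
0.027 0.0269 [-0.4 -0.4  0.2] 32.6333
0.0285 0.0285 [ 0.3 -0.4  1. ] 32.9833
0.031 0.031 [0.1 0.8 0.3] 33.4333
36.3667
im0.npz [407.49629463 136.02482459] 74
im7.npz [407.58048446 135.97967582] 75
im8.npz [407.20877237 136.04795953] 69
```

View pics/top8.png

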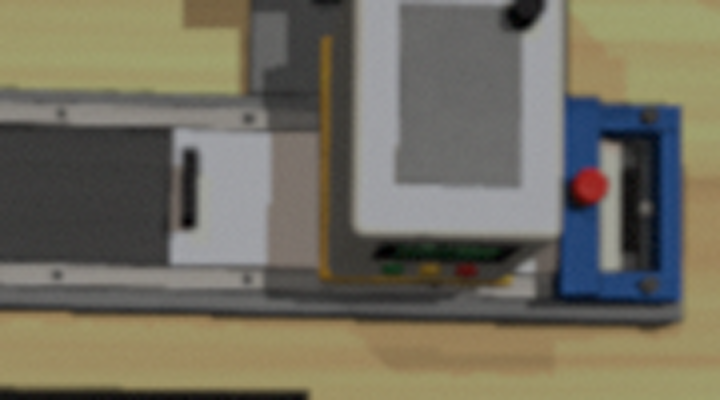

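View pics/scene8.png

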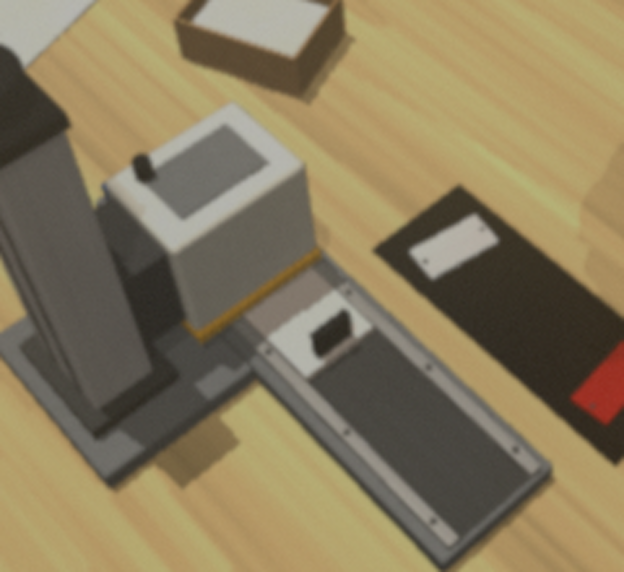

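```bash
python3 - <<'E'
from h import *
A=[np.load(n)["top"] for n in("im0.npz","im5.npz","im7.npz","im8.npz")]
for nm,(x0,y0,x1,y1) in(("knob",(401,129,415,143)),("screws/block edge",(418,115,434,165)),("head",(345,80,402,150))):
    for ch in (1,):
        for k in(1,2,3):
            W=np.eye(2,3,dtype=np.float32)
            cc,W=cv2.findTransformECC(A[0][y0:y1,x0:x1,ch].astype(np.float32),A[k][y0:y1,x0:x1,ch].astype(np.float32),W,cv2.MOTION_TRANSLATION)
            print(nm,k,W[:,2].round(3),round(cc,3))
p=lambda z:proj("top",[.604,-.21,z]); print(p(.09),p(.096))
print("tab now",bot.read_clock())
E
```

```text
knob 1 [0.004 0.003] 0.998
knob 2 [ 0.048 -0.035] 0.998Traceback (most recent call last):
  File "<stdin>", line 7, in <module>
cv2.error: OpenCV(4.12.0) /io/opencv/modules/video/src/ecc.cpp:589: error: (-7:Iterations do not converge) The algorithm stopped before its convergence. The correlation is going to be minimized. Images may be uncorrelated or non-overlapped in function 'findTransformECC'
```

```bash
python3 - <<'E'
from h import *
ims=[np.load(n)["top"] for n in("im0.npz","im5.npz","im7.npz","im8.npz")]+[avg("top",8)]
for th in(15,30,50):
  for m in ims:
    r=(m[:,:,0]-m[:,:,1])[124:148,398:418]; r=np.clip(r-th,0,60); ys,xs=np.mgrid[124:148,398:418]
    print(th,(np.array([(xs*r).sum(),(ys*r).sum()])/r.sum()).round(2),end=" ")
  print()
p=lambda z:proj("top",[.604,-.21,z]); print(p(.09),p(.096),bot.read_clock())
m=ims[-1];print(cv2.imwrite("pics/k9.png",np.hstack([cv2.resize(q_[110:170,395:435],None,fx=9,fy=9,interpolation=cv2.INTER_CUBIC) for q_ in(ims[0],m)]).clip(0,255).astype(np.uint8)[:,:,::-1]))
E
```

```text
15 [407.39 135.99] 15 [407.38 136.  ] 15 [407.47 135.96] 15 [407.12 135.98] 15 [407.12 135.99] 
30 [407.39 135.94] 30 [407.39 135.94] 30 [407.48 135.88] 30 [407.12 135.94] 30 [407.12 135.94] 
50 [407.44 135.81] 50 [407.44 135.86] 50 [407.51 135.83] 50 [407.17 135.85] 50 [407.17 135.85] 
[406.92904853 133.67391556] [407.69328787 133.01064324] 36.7667
True
```

View pics/k9.png

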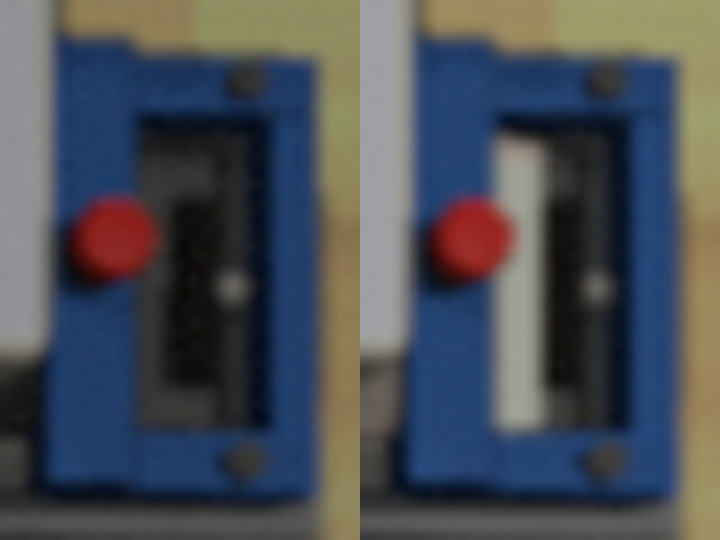

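```bash
python3 - <<'E'
from h import *
a=np.load("im0.npz");b=np.load("im8.npz")
for nm,n,(x0,y0,x1,y1) in(("driver","scene",(385,322,435,398)),("carton","scene",(220,98,300,162)),("red","scene",(375,245,420,290)),("al","scene",(315,198,355,235))):
    d=abs(a[n]-b[n])[y0:y1,x0:x1].max(2); print(nm,d.mean().round(1),d.max().round(0))
print(bot.read_position(),bot.read_clock()); bot.close_job()
E
```

```text
driver 16.1 44.0
carton 15.3 21.0
red 6.6 19.0
al 9.0 20.0
[0.44998218 0.25004965 0.25005085] 36.7667
the job is handed in; nothing more can be done
```

The brass plate lies flat in the shuttle's nest, and the shuttle is home under the marking head with the red-knobbed plunger down. I handed the job in at 36.8 s of the 64 s allowed, with the arm clear of everything.

- **Placing:** the plate met the nest floor at the expected height (tool tip at 35.2 mm). After I let go, both cameras showed it flat between all eight pins.
- **Pushing:** I pushed the tab's rear face in small steps. I felt the ramp (about 7 N), the land (about 5.7 N) and a drop to 3.2 N at the groove. The buffer then rose to a peak of 10.3 N measured at the tool, under the 15 N limit, and I backed off.
- **Plunger check:** in the last top picture the knob is back at its starting image row, to within about 0.05 pixel. A 6 mm lift would have moved it about 0.7 pixel. The nose touches the buffer. Its image column did move 0.3 pixel, opposite to what a lift would give; I put that down to the white shuttle nose now showing behind the knob.
- **Not tested:** I did not pull back on the shuttle to prove the latch holds. The force alone as I backed off could not settle that, so it rests on the knob reading and the push force.
- **Other items:** pictures from before and after show the red and aluminium plates in place. The screwdriver and carton crops differed overall by about 15 grey levels (peaks of 44 and 21). I took that as lighting or shadow, because the arm never worked near them, but I did not look further.

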